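# Turn the dish stand until the dent faces the steel stake, then set the brake

### The job

Pushing on the spokes with a fingertip, turn the dish stand until the dent marked with blue chalk on the copper dish points straight at the steel mushroom-headed stake (not at the boxwood post). Then push the red-balled brake lever right over to its far stop and take your hand away, with the dent still pointing at the stake. Do not touch the freshly tinned dish itself, and do not pick up or shift the tools and other loose things on the bench.

Things in the scene. Friction and masses are not known exactly. Their poses are not given: they have to be found in the camera images.
- wheel (a joint): Angle (rad) of the stand's spoked wheel about the vertical axis through hub, anticlockwise positive from above; 0 when the dent points along the stand's own +x; hard stops at -2.6 and 2.6. Steady friction, about 0.12 N m (1 N at a spoke's end); it stays where it is left. Seen from above the four spokes lie at 45, 135, 225 and 315 degrees from the direction of the dent.
- hub (a point): Point on the wheel's axis, 46 mm above the bench, the height of the spokes' centre lines; x axis = the stand's +x. Wheel: steel disc of radius 76 mm, top 50 mm above the bench; four straight round spokes 12 mm thick reach from it to 132 mm from the axis, each ending in a pale wooden ball of 22 mm diameter centred 134 mm from the axis.
- stand: Fixed foot of the turning stand, origin on the bench under the wheel's axis, yaw as it stands. Below the spokes, 60 to 145 mm from the axis, all is free down to the bench but for a bracket 34 mm wide and 10 mm high (with a thin brass rod, up to 20 mm high) that runs to the brake lever's pivot.
- dent (a point): The dent: the point on the rim of the dish, 66 mm from the wheel's axis and 70 mm above the bench, marked by a bright blue chalk stripe 14 mm wide running radially over the rim of the dish, inside and out, to the edge of the wheel below. The point's x axis points horizontally outward from the wheel's axis through the dent, z up; it turns with the wheel.
- dish: Shallow copper dish tinned inside, 132 mm across the rim and 20 mm high, fixed centrally on the wheel, rim 70 mm above the bench. Origin at the centre of its underside, on the wheel's axis; its x axis points to the dent. Must not be touched.
- stake: Steel mushroom-headed planishing stake, fixed to the bench, 74 mm high, foot and head about 60 and 48 mm across. Origin at the centre of its foot on the bench. It stands 0.19 to 0.21 m from the wheel's axis, on either the left or the right of the wheel; the boxwood post stands on the other side.
- post: Plain pale boxwood post, fixed, 64 mm high, 56 mm across; origin at the centre of its foot. Not the target.
- brake (a joint): Angle (rad) of the brake lever about the vertical axis through brake_pivot: 0 fully off, growing clockwise seen from above to 1.1, hard over against the far stop pin (brake on). Friction about 0.08 N m; it stays where it is left. At 0 the arm points 70 degrees clockwise of the stand's +x, at 1.1 133 degrees. In the simulation the brake does not really hold the wheel.
- brake_pivot (a point): Point on the vertical pivot axis of the brake lever, 46 mm above the bench. The pivot's round foot is 64 mm across and 36 mm high; two 8 mm brass stop pins stand on it 27 mm from the axis and reach 54 mm above the bench, one beside the arm at either end of its swing.
- brake_end (a point): Centre of the red ball (22 mm diameter) on the brake lever's end, 88 mm from the pivot axis, 46 mm above the bench; x axis along the arm, away from the pivot. The arm is a flat brass bar 12 mm wide and 10 mm thick, centre line 46 mm above the bench.
- coffee_pot: Loose dented copper coffee pot, 100 mm across and 85 mm high, with a long brass handle rising along its +x to 185 mm out and 106 mm high. Origin at the centre of its underside. Leave alone.
- mallet: Loose round-headed boxwood mallet lying down, head 60 mm in diameter and 100 mm long (along its y), handle 20 mm thick running to 237 mm along its -x. Origin on the bench under the head. Leave alone.
- hammer: Loose planishing hammer lying down, steel head 92 mm long (along its y), 34 mm high, ash handle running 250 mm along its -x. Origin on the bench under the head. Leave alone.
- dividers: Loose brass dividers lying flat, 13 mm high, 165 mm long, legs running along -x, 66 mm apart at the points. Origin on the bench under the joint. Leave alone.
- tin_box: Loose small tinned copper box 60 x 90 x 40 mm with its domed lid standing open on the +x side (about 100 mm high in all). Origin at the centre of its underside. Leave alone.
- sal_block: Loose grey block of sal ammoniac, 70 x 50 x 35 mm. Origin at the centre of its underside. Leave alone.
There are look-alikes about, which are no part of the job. Leave any pink, purple or yellow look-alike of the stake alone.

How it is judged (in metres and radians):
On the way, in this order (a step that is already met when the one before it is completed fails the run):
1. the wheel rests with the dent pointing at the stake, the brake still off (y of stake in the frame of dent between -0.016 and 0.016 m and x of stake in the frame of dent above 0.05 m and velocity of joint wheel between -0.05 and 0.05 rad/s and value of joint brake below 0.6 rad), for 0.3 s.
2. the brake lever is pushed fully over (value of joint brake above 1 rad), for 0.2 s.
At the end, for the whole second after the job is handed in: The dent points at the stake: the stake's centre lies within 16 mm (about 4.6 degrees) of the line from the wheel's axis through the dent, on the dent's side; the wheel is at rest (under 0.05 rad/s) and the brake lever is at 1.0 rad or more (y of stake in the frame of dent between -0.016 and 0.016 m and x of stake in the frame of dent above 0.05 m and velocity of joint wheel between -0.05 and 0.05 rad/s and value of joint brake above 1 rad); the robot touches nothing.
It fails at once if the freshly tinned dish is touched (more than 0.5 N) (contact force between any of the fingers, the arm and dish above 0.5 N).
It fails at once if a loose tool or other loose thing on the bench is lifted or shifted by more than 20 mm (distance of any of coffee_pot, mallet, hammer, dividers, tin_box, sal_block from where it was at the start of the episode above 0.02 m).
It also fails if it takes over 58 s, if anything falls off the work surface, if the arm or the gripper's body presses on something with over 40 N, if the wrist force passes 120 N, or if a joint passes its speed limit or range.

### The arm

A 7-joint arm with a two-finger parallel gripper is mounted at the origin on the work surface. World frame = base frame: x ahead of the robot, y to its left, z up, the work surface at z = 0. Lengths are in mm, angles in rad, forces in N, time in s.
With the tool pointing down it reaches from about 400 to 875 mm from the base axis. Payload 6.5 kg.
Tool frame: the origin (TCP) lies on the mounting face of the last link; the fingertips stand 166 mm ahead of it and the grasp point (between the pads) lies 147 mm ahead of it; z points along the fingers, y is the direction in which the jaws open and shut (so a half turn about z gives the same grasp; the last joint's range is limited). The gripper opens to 88 mm and grips with 3 to 60 N. Pads are 18 mm wide; open, the fingers measure 123 mm over their backs; the gripper's body (75 mm by 187 mm) begins 45 mm behind the grasp point.
Start: joints at [-1.402, 0.536, -0.004, 1.538, 0.003, 1.067, -0.071], TCP at [151.212, 632.159, 404.716] pointing down, gripper open.
Joint ranges: [-2.7, 2.7], [-0.37, 2.16], [-1.27, 1.26], [0.24, 2.4], [-1.31, 4.45], [0.19, 1.91], [-2.76, 2.76]. Speed limits (rad/s): [2.39, 2.39, 3.14, 3.14, 3.14, 3.14, 3.14].

### API

Orientations are given as a 3x3 rotation matrix whose columns are the frame's x, y, z axes.
In Python, from bench import bot gives the robot as it stands.
- The arm moves only by the shell command python3 -m pendant 'ROWS' [OPENING]. ROWS is JSON, a list of rows, each an object of numbers: "tx", "ty", "tz": the shift along the tool's x, y, z in cm; "wx", "wy", "wz": the turn, a rotation vector about the tool's x, y, z in degrees. In form: [{"tx": .., "ty": .., "tz": .., "wx": .., "wy": .., "wz": ..}, ...]. A call has exactly 8 rows; each row shifts and turns the commanded pose from where the row before left it, along the tool's axes as they then stand; what a row does not reach is not made up. A row lasts 1/8 s, in which the tool goes at most 62.5 mm and 10.7 degrees, less where a joint would pass 70% of its speed; a pose out of reach is approached as far as the arm can. A call with a gripper value outside its range is refused whole. OPENING is the finger opening in cm, from 0 to 8.81, set as the call begins (- or left out, the last holds). The fingers move at their own pace and stop on an object; the grip force is fixed at half the most. Time passes only in rows, so rows that do not move let the fingers close, or fill a call up. It gives the time, the measured TCP pose, the force and the opening at its end, in the units of the state.
- bot.observe(): the state, without advancing time (a new reading comes with each control period).
- bot.read_camera(name): name is "scene" or "top" or "wrist"; returns a dict with "pixels" (480x640x3 uint8, red, green, blue), "z_map" (480x640 float32, mm along the optical axis (not along the pixel's ray), 0 where there is no reading), "fx", "fy", "cx", "cy" (pixels), "rvec" (rotation vector, rad) and "tvec" (3), from world to camera coordinates, as OpenCV has them. Camera axes: x right, y down, z forward; pixel columns grow to the right and rows downward; lengths in mm; the calibration is good to about 2 mm. A picture is of the moment at which its call begins.
- bot.close_job(): hands the job in, once; it reports no verdict.
Trained networks look in the newest picture that a camera, given by its name, has taken for a name from the list of things; names that differ only in an ending like _2 or _b are one class to them, and where a whole thing is asked for, a point or a joint stands for the part that bears it (a point fixed in the world has none). Each returns a list of dicts, best first, with "confidence" (0 to 1); they miss things now and then, are a little off and sometimes report something else, mostly with a low value. They report only what shows in the picture. A call takes as long as a camera call. They do not tell look-alikes from the thing itself.
- bot.search_frame(camera, label): "point" ([column, row] in pixels, amid what is visible of it).
- bot.regions_of(camera, label): "region" (480x640 bool, what is visible of it) and "point" ([column, row] in pixels, amid what is visible of it).
The state is a dict: "time_s": time; "joint_positions": joint angles; "joint_vel": joint speeds; "tau": joint torques, N m; "tool_pos": TCP position; "tcp_rot": TCP orientation; "contact_force": force on the tool from outside, world axes, zero at the start; "moment": the same for the moment, N m; "finger_gap": finger opening in mm.
Only numpy, scipy, OpenCV 4.12 (cv2) and the standard library are available. Lean on these libraries where they do the work, as an engineer would, in place of code of your own. Each camera call takes 0.05 s, during which the arm holds its last target.

## Working session

There is one attempt and no reset: what is moved stays moved. The work goes in short steps, Python scripts to look and compute and a shell command to move; the robot and the scene stay as the last step left them, time stands still between calls to the robot, and variables do not carry over. Pictures are saved under pics/ and viewed, and the job is handed in when it is done.

```bash
ls; mkdir -p pics; cat > h.py <<'E'
import numpy as np, cv2
from bench import bot
def cam(n):
    d=bot.read_camera(n); return d
def save(d,f): cv2.imwrite('pics/'+f,cv2.cvtColor(d['pixels'],cv2.COLOR_RGB2BGR))
def back(d,u,v,z=None):
    R=cv2.Rodrigues(np.array(d['rvec'],float))[0]; t=np.array(d['tvec'],float).ravel()
    u=np.atleast_1d(u).astype(float); v=np.atleast_1d(v).astype(float)
    r=np.stack([(u-d['cx'])/d['fx'],(v-d['cy'])/d['fy'],np.ones_like(u)],-1)
    if z is None:
        D=d['z_map'][v.astype(int),u.astype(int)]
        return (r*D[:,None]-t)@R
    c=-R.T@t; w=r@R
    return c+w*((z-c[2])/w[:,2])[:,None]
E
python3 - <<'E'
from h import *
for n in ['scene','top','wrist']:
    d=cam(n); save(d,n+'0.png'); np.savez(n+'0.npz',**d)
s=bot.observe(); print(s['time_s'],s['tool_pos'],s['tcp_rot'],s['contact_force'],s['finger_gap'])
E
```

```text
pics
0.15 [151.16026862 631.94494646 404.05850777] [[-9.72583175e-01  2.32555220e-01 -1.95126698e-04]
 [ 2.32555279e-01  9.72582376e-01 -1.25028140e-03]
 [-1.00982677e-04 -1.26138039e-03 -9.99999199e-01]] [ 0.88246528 -0.02236857  0.85274853] 87.8673016839356
```

View pics/scene0.png

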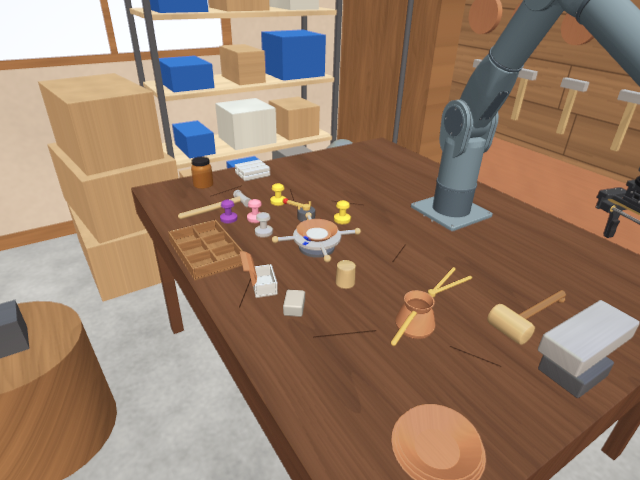

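View pics/top0.png

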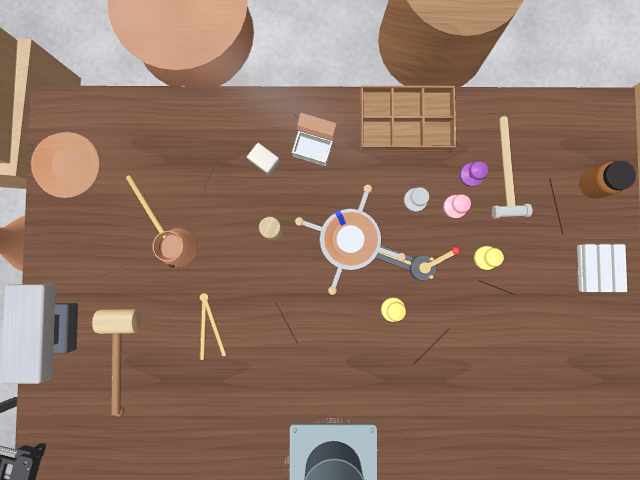

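View pics/wrist0.png

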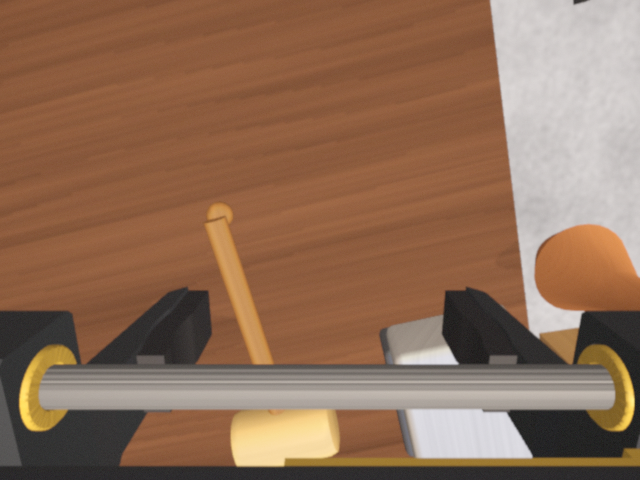

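The top view shows the wheel centred near (350,239), with the blue dent at (341,217). The grey stake is at (417,199), the post at (270,228), the brake pivot at (424,267) and the red ball at (456,251). There are pink, purple and yellow look-alikes nearby. Next I'll measure these positions.

```bash
python3 - <<'E'
from h import *
d=cam('top'); 
np.set_printoptions(precision=1,suppress=True)
for l in ['stake','post','dish','stand','wheel','brake','brake_end','brake_pivot','dent','tin_box','sal_block','hammer','coffee_pot']:
    for r in bot.regions_of('top',l)[:3]:
        m=r['region']; v,u=np.nonzero(m)
        P=back(d,u,v); ok=d['z_map'][v,u]>0; P=P[ok]
        print(l,round(r['confidence'],2),r['point'],m.sum(),P.min(0),P.max(0),np.median(P,0), d['pixels'][m].mean(0))
# color blobs
px=d['pixels'].astype(int)
b=(px[...,2]>150)&(px[...,0]<80)&(px[...,1]<100)
v,u=np.nonzero(b); print('blue',len(u),u.mean(),v.mean(),back(d,u,v).mean(0), u.min(),u.max(),v.min(),v.max())
r=(px[...,0]>180)&(px[...,1]<60)&(px[...,2]<60)
v,u=np.nonzero(r); print('red',len(u),u.mean(),v.mean(),back(d,u.mean(),v.mean(),50))
for n,u,v,z in [('ballN',367.5,188.5,57),('ballW',299,221.5,57),('ballS',332.5,290.5,57),('ballE',402.5,257,57),('pivot',424,267,46)]:
    print(n,back(d,u,v),back(d,u,v,z-8))
c=d['pixels'][150:310,260:500]; cv2.imwrite('pics/crop0.png',cv2.cvtColor(cv2.resize(c,None,fx=3.3,fy=3.3,interpolation=cv2.INTER_CUBIC),cv2.COLOR_RGB2BGR))
E
```

```text
stake 0.95 [456.4, 207.7] 481 [ 627.5 -333.4   -1.2] [ 685.4 -284.3   76.7] [ 652.2 -304.4   62. ] [247.9 194.7 212.6]
stake 0.91 [414.4, 198.4] 483 [ 644.  -246.9   -2.7] [ 707.9 -182.3   77.5] [ 668.3 -204.6   62.8] [200.  201.9 206.3]
stake 0.8 [489.9, 257.7] 565 [ 492.1 -438.6   -2.1] [ 553.7 -361.2   78.4] [ 522.7 -382.2   57.7] [243.1 235.8 139.4]
post 0.69 [271.8, 226.4] 442 [570.1 131.   -2.5] [628.9 192.7  69.6] [594.3 155.5  62.3] [200.7 181.3 148.3]
dish 0.74 [349.7, 235.9] 2323 [ 504.1 -107.5   46.4] [638.2  23.9  75.3] [570.6 -40.4  56.4] [211.7 179.7 164.8]
dish 0.66 [363.1, 245.6] 4680 [ 435.8 -328.2   -7.1] [716.3  96.2  75.3] [547.8 -62.3  52.3] [195.5 175.6 164.3]
stand 0.56 [357.9, 246.6] 4588 [ 435.8 -312.1   -7.1] [716.2  96.2  75.3] [548.5 -62.1  52.4] [196.4 176.6 165.6]
wheel 0.87 [345.7, 238.3] 3560 [ 433.2 -175.4   -5.1] [704.2  96.2  75.3] [568.3 -40.2  53.9] [209.3 187.6 177.2]
wheel 0.39 [357.6, 243.2] 4618 [ 435.8 -328.2   -5.1] [700.7  96.2  75.3] [547.9 -62.6  52.3] [195.5 175.6 164.5]
brake 0.73 [439.3, 260.7] 282 [ 487.2 -313.     1. ] [ 549.1 -210.5
[... 1077 characters left out ...]
 163.2 128.4]
coffee_pot 0.73 [170.1, 243.1] 1845 [499.1 346.8  -4.7] [737.8 539.9 108.9] [561.2 411.7  44.6] [178.1 135.6 102.4]
coffee_pot 0.18 [271.3, 224.4] 389 [570.1 131.6   4.4] [619.5 184.1  69.6] [594.2 155.7  62.9] [205.9 187.  153.4]
blue 52 340.71153846153845 218.94230769230768 [616.7 -17.   64.7] 336 344 214 224
red 0 nan nan [[nan nan nan]]
ballN [[693.3 -83.6  57.5]] [[694.8 -84.4  49. ]]
ballW [[610.6  85.3  61.6]] [[612.  86.  49.]]
ballS [[442.    3.   56.5]] [[441.6   2.9  49. ]]
ballE [[ 523.9 -168.8   56.5]] [[ 524.1 -170.1   49. ]]
pivot [[ 499.5 -222.4   51.7]] [[ 499.5 -225.4   38. ]]<stdin>:14: RuntimeWarning: Mean of empty slice.
  ret = ret.dtype.type(ret / rcount)
```

View pics/crop0.png

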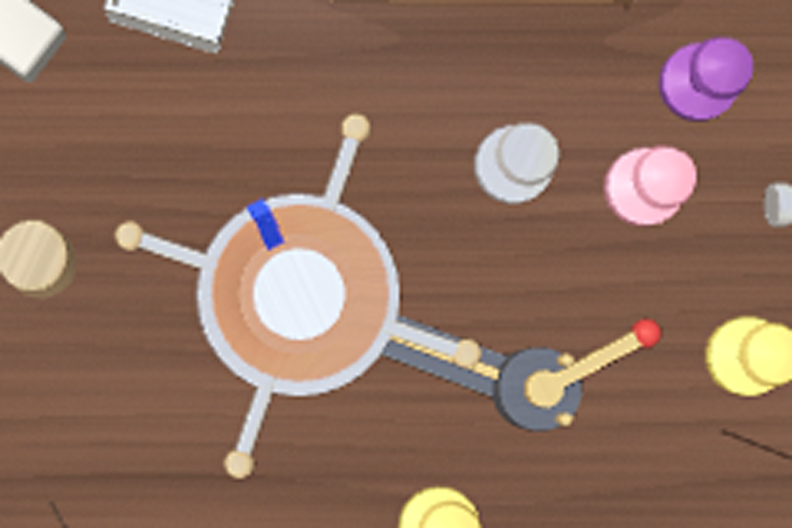

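```bash
cat >> h.py <<'E'
def balls(d,hub=None):
    pass
E
python3 - <<'E'
from h import *
np.set_printoptions(precision=1,suppress=True)
d=dict(np.load('top0.npz'))
V,U=np.mgrid[0:480,0:640]; P=back(d,U.ravel(),V.ravel())
px=d['pixels'].reshape(-1,3).astype(int)
def box(x0,x1,y0,y1,z0,z1): return (P[:,0]>x0)&(P[:,0]<x1)&(P[:,1]>y0)&(P[:,1]<y1)&(P[:,2]>z0)&(P[:,2]<z1)
for z0,z1 in [(55,65),(66,80),(60,80)]:
    m=box(635,715,-250,-170,z0,z1); Q=P[m]; 
    if len(Q):print('stake',m.sum(),Q.mean(0),(Q.min(0)+Q.max(0))/2,Q.max(0)-Q.min(0))
m=box(635,715,-250,-170,-10,20); 
red=(px[:,0]>150)&(px[:,1]<90)&(px[:,2]<90)&box(450,600,-360,-250,30,70)
print('red',red.sum(),P[red].mean(0),P[red].min(0),P[red].max(0))
m=box(440,560,-280,-180,25,41); Q=P[m]; print('foot',m.sum(),Q.mean(0),Q.min(0),Q.max(0))
c,r=cv2.minEnclosingCircle(Q[:,:2].astype(np.float32)); print(c,r)
# dish rim
m=box(480,660,-130,60,66,76); Q=P[m]; (c,r)=cv2.minEnclosingCircle(Q[:,:2].astype(np.float32)); print('rim',c,r)
m=box(470,670,-140,70,46,54); Q=P[m]
# scene camera stake
d=dict(np.load('scene0.npz')); P=back(d,U.ravel(),V.ravel())
m=box(635,715,-250,-170,60,80); Q=P[m]; print('scene stake',m.sum(),Q.mean(0),Q.min(0),Q.max(0))
px=d['pixels'].reshape(-1,3).astype(int)
red=(px[:,0]>150)&(px[:,1]<90)&(px[:,2]<90)&box(450,600,-360,-250,20,80);print('red',red.sum(),P[red].mean(0))
E
```

```text
stake 69 [ 669.1 -203.6   60.9] [ 674.6 -210.    60.1] [46.  42.9  9.6]
stake 191 [ 673.3 -211.7   70.2] [ 673.3 -211.    71.6] [39.4 39.9 11. ]
stake 256 [ 672.5 -210.1   68.5] [ 672.6 -210.7   68.6] [42.1 41.5 16.9]
red 38 [ 540.7 -301.3   52.6] [ 531.5 -310.2   45. ] [ 549.1 -293.5   59.8]
foot 362 [ 497.3 -219.6   35.3] [ 467.1 -254.2   25.2] [ 529.7 -192.7   41. ]
(498.4574890136719, -223.8398895263672) 31.78384780883789
rim (570.5301513671875, -39.22289276123047) 67.03921508789062
scene stake 85 [ 682.9 -204.4   67.8] [ 659.3 -227.6   60.4] [ 701.5 -186.6   75.3]
red 15 [ 548.1 -297.1   49.4]
```

```bash
python3 -m pendant '[{"tx":-4.2,"ty":-3.3},{"tx":-4.2,"ty":-3.3},{"tx":-4.2,"ty":-3.3},{"tx":-4.2,"ty":-3.3},{"tx":-4.2,"ty":-3.3},{"tx":-4.2,"ty":-3.3},{"tx":-4.2,"ty":-3.3},{"tx":-4.2,"ty":-3.3}]' 0
```

```text
schema error: expected keys tx, ty, tz, wx, wy, wz
```

```bash
python3 -m pendant '[{"tx":-4.2,"ty":-3.3},{"tx":-4.2,"ty":-3.3},{"tx":-4.2,"ty":-3.3},{"tx":-4.2,"ty":-3.3},{"tx":-4.2,"ty":-3.3},{"tx":-4.2,"ty":-3.3},{"tx":-4.2,"ty":-3.3},{"wz":5.3}]'; cat >> h.py <<'E'
def st(tx,ty,tz,ang):
    "move needed in tool axes (cm), and wz deg so that tool y has angle ang"
    s=bot.observe(); R=np.array(s['tcp_rot']); p=np.array(s['tool_pos'])
    a=np.degrees(np.arctan2(R[1,1],R[0,1]))
    print('t',s['time_s'],'pos',p,'yang',a,'F',s['contact_force'],'gap',s['finger_gap'])
    print('need cm',(R.T@(np.array([tx,ty,tz])-p))/10,'wz',-(ang-a))
E
python3 -c "
from h import *
np.set_printoptions(precision=2,suppress=True)
st(683,-40,404,71.2)
d=cam('wrist');save(d,'w1.png')"
```

```text
t 0.85 pos [151.2  632.16 404.73] yang 76.55182497712637 F [-0.03  0.22  0.33] gap 88.1922251424193
need cm [-67.35 -53.     0.07] wz 5.35182497712637schema error: expected keys tx, ty, tz, wx, wy, wz
```

```bash
python3 -m pendant '[{"tx":-4.2,"ty":-3.3,"tz":0,"wx":0,"wy":0,"wz":0},{"tx":-4.2,"ty":-3.3,"tz":0,"wx":0,"wy":0,"wz":0},{"tx":-4.2,"ty":-3.3,"tz":0,"wx":0,"wy":0,"wz":0},{"tx":-4.2,"ty":-3.3,"tz":0,"wx":0,"wy":0,"wz":0},{"tx":-4.2,"ty":-3.3,"tz":0,"wx":0,"wy":0,"wz":0},{"tx":-4.2,"ty":-3.3,"tz":0,"wx":0,"wy":0,"wz":0},{"tx":-4.2,"ty":-3.3,"tz":0,"wx":0,"wy":0,"wz":0},{"tx":-4.2,"ty":-3.3,"tz":0,"wx":0,"wy":0,"wz":0}]' 0; python3 -m pendant '[{"tx":-4.2,"ty":-3.3,"tz":0,"wx":0,"wy":0,"wz":0},{"tx":-4.2,"ty":-3.3,"tz":0,"wx":0,"wy":0,"wz":0},{"tx":-4.2,"ty":-3.3,"tz":0,"wx":0,"wy":0,"wz":0},{"tx":-4.2,"ty":-3.3,"tz":0,"wx":0,"wy":0,"wz":0},{"tx":-4.2,"ty":-3.3,"tz":0,"wx":0,"wy":0,"wz":0},{"tx":-4.2,"ty":-3.3,"tz":0,"wx":0,"wy":0,"wz":0},{"tx":-4.2,"ty":-3.3,"tz":0,"wx":0,"wy":0,"wz":0},{"tx":0,"ty":0,"tz":0,"wx":0,"wy":0,"wz":5.3}]'
python3 -c "
from h import *
np.set_printoptions(precision=2,suppress=True)
st(683,-40,404,71.2)
d=cam('wrist');save(d,'w1.png')"
```

```text
time_s: 1.9
tool_pos: [417.5, 295.8, 405.1]
tcp_rot: [[-0.973, 0.232, 0.001], [0.232, 0.973, 0.001], [-0.0, 0.001, -1.0]]
contact_force: [0.9, -0.6, -0.2]
finger_gap: 10.2
time_s: 2.9
tool_pos: [650.2, -1.1, 404.7]
tcp_rot: [[-0.944, 0.33, 0.001], [0.33, 0.944, -0.003], [-0.002, -0.002, -1.0]]
contact_force: [-0.4, 1.1, 1.6]
finger_gap: 0.6
t 2.9 pos [650.24  -1.07 404.69] yang 70.7446581866854 F [-0.38  1.1   1.61] gap 0.588109156604471
need cm [-4.38 -2.6   0.09] wz -0.4553418133146039
```

```bash
python3 -m pendant '[{"tx":-4.4,"ty":-2.6,"tz":0,"wx":0,"wy":0,"wz":-0.5},{"tx":0,"ty":0,"tz":3,"wx":0,"wy":0,"wz":0},{"tx":0,"ty":0,"tz":5,"wx":0,"wy":0,"wz":0},{"tx":0,"ty":0,"tz":4,"wx":0,"wy":0,"wz":0},{"tx":0,"ty":0,"tz":2,"wx":0,"wy":0,"wz":0},{"tx":0,"ty":0,"tz":0,"wx":0,"wy":0,"wz":0},{"tx":0,"ty":0,"tz":0,"wx":0,"wy":0,"wz":0},{"tx":0,"ty":0,"tz":0,"wx":0,"wy":0,"wz":0}]'
python3 -c "
from h import *
np.set_printoptions(precision=2,suppress=True)
st(683,-40,196,71.2)
d=cam('wrist');save(d,'w2.png')
d=cam('top');save(d,'t2.png')"
```

```text
time_s: 3.95
tool_pos: [682.8, -34.7, 266.6]
tcp_rot: [[-0.95, 0.313, 0.003], [0.313, 0.95, 0.0], [-0.003, 0.001, -1.0]]
contact_force: [-0.9, 0.3, -0.0]
finger_gap: 0.6
t 3.95 pos [682.81 -34.65 266.59] yang 71.75208275627854 F [-0.87  0.26 -0.03] gap 0.6051841690662366
need cm [-0.17 -0.51  7.06] wz 0.5520827562785371
```

View pics/w2.png

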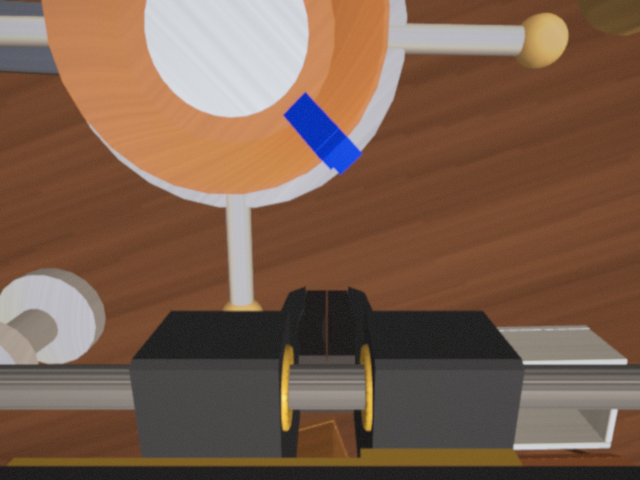

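View pics/t2.png

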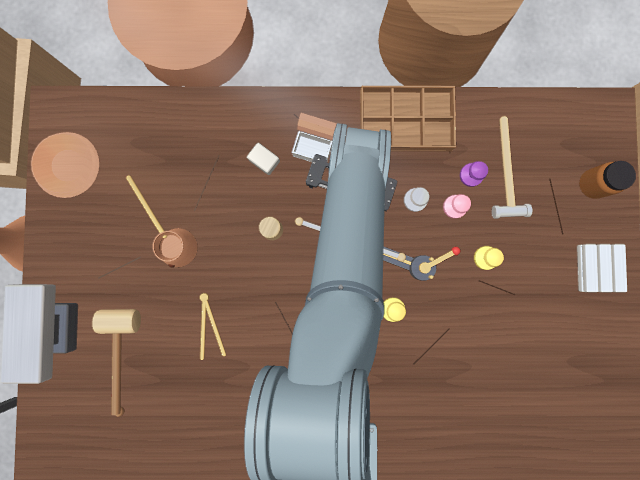

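The wrist view shows the fingers on the anticlockwise side of the spoke, whose ball is at about (242,308) with clear space around it. I'll descend and come close to the spoke.

```bash
python3 -m pendant '[{"tx":-0.15,"ty":-0.1,"tz":2,"wx":0,"wy":0,"wz":0.5},{"tx":0,"ty":0,"tz":2.5,"wx":0,"wy":0,"wz":0},{"tx":0,"ty":0,"tz":2,"wx":0,"wy":0,"wz":0},{"tx":0,"ty":0,"tz":0.5,"wx":0,"wy":0,"wz":0},{"tx":0,"ty":-0.4,"tz":0,"wx":0,"wy":0,"wz":0},{"tx":0,"ty":-0.4,"tz":0,"wx":0,"wy":0,"wz":0},{"tx":0,"ty":-0.4,"tz":0,"wx":0,"wy":0,"wz":0},{"tx":0,"ty":0,"tz":0,"wx":0,"wy":0,"wz":0}]'
python3 -c "
from h import *
np.set_printoptions(precision=2,suppress=True)
a=np.radians(-18.8);u=np.array([np.cos(a),np.sin(a)]);n=np.array([-u[1],u[0]])
q=np.array([569,-40.5])+108*u+23.5*n
st(q[0],q[1],196,71.2)
d=cam('wrist');save(d,'w3.png')"
```

```text
time_s: 5.05
tool_pos: [679.4, -48.1, 195.3]
tcp_rot: [[-0.947, 0.322, 0.001], [0.322, 0.947, -0.0], [-0.001, -0.0, -1.0]]
contact_force: [0.0, -0.6, -0.0]
finger_gap: -0.0
t 5.05 pos [679.39 -48.07 195.3 ] yang 71.20312395691994 F [ 0.01 -0.61 -0.04] gap -0.015416427736186181
need cm [-0.11 -0.49 -0.07] wz 0.003123956919935722
```

View pics/w3.png

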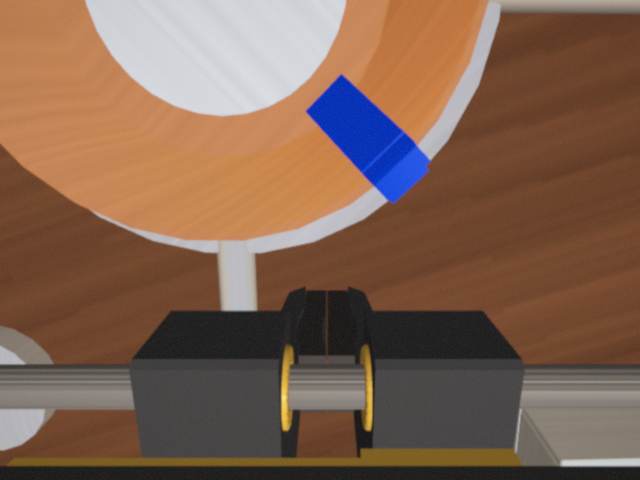

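```bash
python3 -m pendant '[{"tx":-0.1,"ty":-0.4,"tz":0,"wx":0,"wy":0,"wz":0},{"tx":-0.16,"ty":-0.95,"tz":0,"wx":0,"wy":0,"wz":5},{"tx":-0.16,"ty":-0.95,"tz":0,"wx":0,"wy":0,"wz":5},{"tx":-0.16,"ty":-0.95,"tz":0,"wx":0,"wy":0,"wz":5},{"tx":-0.16,"ty":-0.95,"tz":0,"wx":0,"wy":0,"wz":5},{"tx":-0.16,"ty":-0.95,"tz":0,"wx":0,"wy":0,"wz":5},{"tx":-0.16,"ty":-0.95,"tz":0,"wx":0,"wy":0,"wz":5},{"tx":0,"ty":0,"tz":0,"wx":0,"wy":0,"wz":0}]'
python3 -c "
from h import *
np.set_printoptions(precision=2,suppress=True)
a=np.radians(-18.8-30);u=np.array([np.cos(a),np.sin(a)]);n=np.array([-u[1],u[0]])
q=np.array([569,-40.5])+108*u+23.5*n
st(q[0],q[1],196,41.2)
d=cam('wrist');save(d,'w4.png')
px=d['pixels'].astype(int); b=(px[...,2]>130)&(px[...,0]<60)&(px[...,1]<110)
v,u=np.nonzero(b); P=back(d,u,v); print(len(u),P.mean(0),P.min(0),P.max(0)); w=P.mean(0)[:2]-[569,-40.5]; print(np.degrees(np.arctan2(w[1],w[0])))
"
```

```text
time_s: 6.1
tool_pos: [657.6, -105.3, 194.8]
tcp_rot: [[-0.659, 0.752, -0.0], [0.752, 0.659, -0.001], [-0.0, -0.001, -1.0]]
contact_force: [-0.4, 0.2, 0.1]
finger_gap: 0.8
t 6.1 pos [ 657.62 -105.34  194.79] yang 41.23569060881829 F [-0.35  0.24  0.12] gap 0.7948111579521693
need cm [-0.08 -0.05 -0.12] wz 0.03569060881828534
7093 [625.26 -44.7   65.61] [609.29 -52.79  49.33] [646.19 -37.19 174.09]
-4.265663987295939
```

View pics/w4.png

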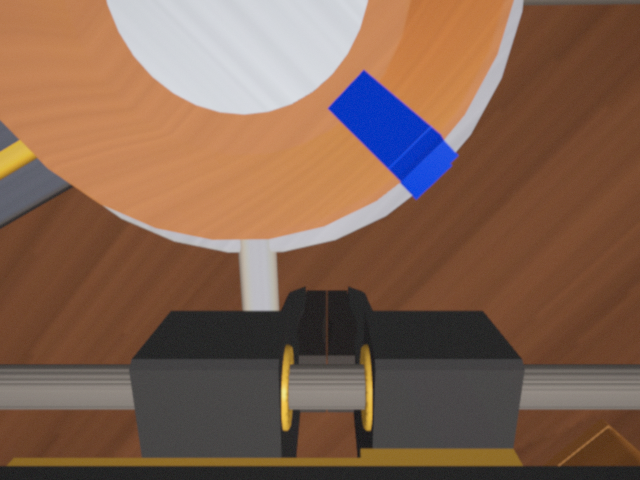

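The wheel follows the finger. The dent has gone from 26° to -4°, and about 54° remains.

```bash
python3 -m pendant '[{"tx":-0.2,"ty":-0.95,"tz":0,"wx":0,"wy":0,"wz":5},{"tx":-0.18,"ty":-0.95,"tz":0,"wx":0,"wy":0,"wz":5},{"tx":-0.16,"ty":-0.95,"tz":0,"wx":0,"wy":0,"wz":5},{"tx":-0.16,"ty":-0.95,"tz":0,"wx":0,"wy":0,"wz":5},{"tx":-0.16,"ty":-0.95,"tz":0,"wx":0,"wy":0,"wz":5},{"tx":-0.16,"ty":-0.95,"tz":0,"wx":0,"wy":0,"wz":5},{"tx":-0.16,"ty":-0.95,"tz":0,"wx":0,"wy":0,"wz":5},{"tx":-0.16,"ty":-0.95,"tz":0,"wx":0,"wy":0,"wz":5}]'
cat > m.py <<'E'
from h import *
import sys
np.set_printoptions(precision=2,suppress=True)
def meas(ang,name):
    a=np.radians(ang);u=np.array([np.cos(a),np.sin(a)]);n=np.array([-u[1],u[0]])
    q=np.array([569,-40.5])+108*u+23.5*n
    st(q[0],q[1],196,ang+90)
    d=cam('wrist');save(d,name)
    px=d['pixels'].astype(int); b=(px[...,2]>130)&(px[...,0]<60)&(px[...,1]<110)
    v,u=np.nonzero(b); P=back(d,u,v);k=P[:,2]<85;P=P[k]; print(len(P),P.mean(0)); w=P.mean(0)[:2]-[569,-40.5]; print('dent',np.degrees(np.arctan2(w[1],w[0])))
    V,U=np.mgrid[0:480,0:640]; Q=back(d,U.ravel(),V.ravel())
    m=(np.hypot(Q[:,0]-674,Q[:,1]+211)<45)&(Q[:,2]>66)&(Q[:,2]<80); 
    if m.sum(): print('stake',m.sum(),Q[m].mean(0),Q[m].min(0),Q[m].max(0))
    m=(np.hypot(Q[:,0]-569,Q[:,1]+40)<80)&(Q[:,2]>66)&(Q[:,2]<74);Q=Q[m]
    A=np.c_[2*Q[:,:2],np.ones(len(Q))]; x=np.linalg.lstsq(A,(Q[:,:2]**2).sum(1),rcond=None)[0]; print('rim fit',x[:2],np.sqrt(x[2]+x[0]**2+x[1]**2),m.sum())
meas(float(sys.argv[1]),sys.argv[2])
E
python3 m.py -88.8 w5.png
```

```text
time_s: 7.15
tool_pos: [595.6, -145.8, 194.8]
tcp_rot: [[-0.022, 1.0, 0.001], [1.0, 0.022, 0.001], [0.001, 0.001, -1.0]]
contact_force: [2.1, 1.2, -0.5]
finger_gap: 0.6
t 7.15 pos [ 595.63 -145.8   194.81] yang 1.2550427637289416 F [ 2.09  1.19 -0.54] gap 0.6387536504018326
need cm [-0.22 -0.09 -0.12] wz 0.05504276372893879
7054 [610.62 -79.29  65.11]
dent -42.98369828196498
rim fit [570.69 -43.93] 60.41972431232921 19823
```

View pics/w5.png

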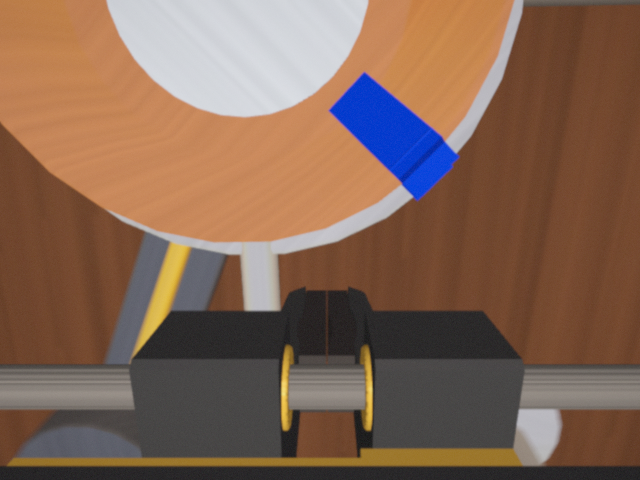

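```bash
python3 -m pendant '[{"tx":-0.3,"ty":-0.77,"tz":0,"wx":0,"wy":0,"wz":4},{"tx":-0.2,"ty":-0.77,"tz":0,"wx":0,"wy":0,"wz":4},{"tx":-0.15,"ty":-0.77,"tz":0,"wx":0,"wy":0,"wz":4},{"tx":0,"ty":0,"tz":0,"wx":0,"wy":0,"wz":0},{"tx":0,"ty":1,"tz":0,"wx":0,"wy":0,"wz":0},{"tx":0,"ty":0,"tz":-4,"wx":0,"wy":0,"wz":0},{"tx":0,"ty":0,"tz":-6,"wx":0,"wy":0,"wz":0},{"tx":0,"ty":0,"tz":-6,"wx":0,"wy":0,"wz":0}]'
python3 -m pendant '[{"tx":-1,"ty":3,"tz":-4,"wx":0,"wy":0,"wz":0},{"tx":-1,"ty":3,"tz":-4,"wx":0,"wy":0,"wz":0},{"tx":-1,"ty":3,"tz":0,"wx":0,"wy":0,"wz":0},{"tx":-1,"ty":3,"tz":0,"wx":0,"wy":0,"wz":0},{"tx":0,"ty":0,"tz":0,"wx":0,"wy":0,"wz":0},{"tx":0,"ty":0,"tz":0,"wx":0,"wy":0,"wz":0},{"tx":0,"ty":0,"tz":0,"wx":0,"wy":0,"wz":0},{"tx":0,"ty":0,"tz":0,"wx":0,"wy":0,"wz":0}]'
python3 m.py -100.8 w6.png; python3 -c "
from h import *
d=cam('top');save(d,'t6.png')"
```

```text
time_s: 8.2
tool_pos: [582.5, -153.7, 356.6]
tcp_rot: [[0.184, 0.983, -0.0], [0.983, -0.184, -0.001], [-0.001, 0.0, -1.0]]
contact_force: [1.1, 0.9, -0.2]
finger_gap: 0.2
time_s: 9.2
tool_pos: [691.9, -215.0, 435.1]
tcp_rot: [[0.186, 0.983, 0.0], [0.983, -0.186, 0.0], [0.0, 0.0, -1.0]]
contact_force: [-0.1, 0.0, 0.7]
finger_gap: 0.7
t 9.2 pos [ 691.89 -215.01  435.07] yang -10.721411152271772 F [-0.14  0.01  0.72] gap 0.7017556812097594
need cm [  4.05 -12.99  23.91] wz 0.07858884772822528
767 [604.53 -91.82  61.62]
dent -55.30298510368325
stake 1687 [ 675.77 -212.06   69.61] [ 654.71 -233.2    66.01] [ 695.8  -192.1    74.65]
rim fit [570.38 -42.43] 62.017557309922346 2544
```

View pics/w6.png

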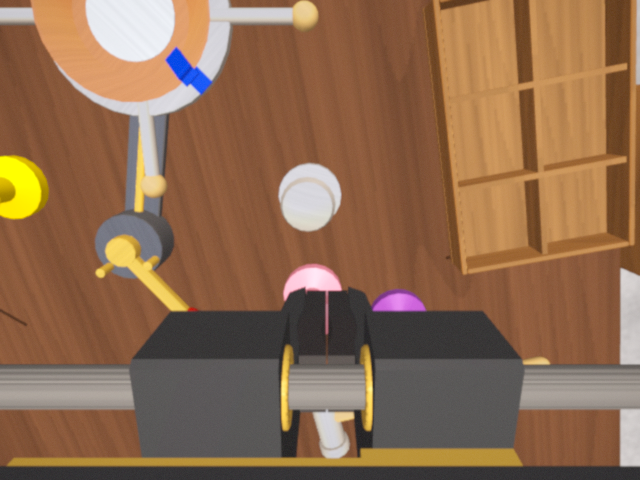

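View pics/t6.png

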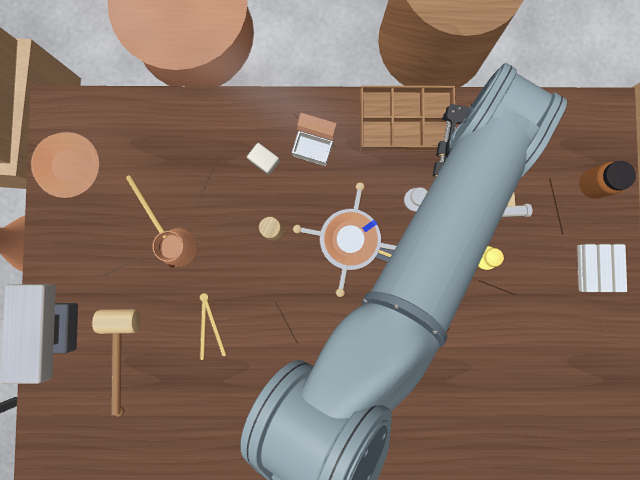

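The top view shows the wheel clear: blue mark at (370,226), balls at (360,186), (297,229) and (340,293). I'll measure it from there.

```bash
python3 - <<'E'
from h import *
np.set_printoptions(precision=1,suppress=True)
V,U=np.mgrid[0:480,0:640]
for nm,d in (('start',dict(np.load('top0.npz'))),('now',cam('top'))):
    P=back(d,U.ravel(),V.ravel()); px=d['pixels'].reshape(-1,3).astype(int)
    r=np.hypot(P[:,0]-569,P[:,1]+40.5)
    b=(px[:,2]>130)&(px[:,0]<60)&(px[:,1]<110)&(r<90)
    print(nm,'blue',b.sum(),P[b].mean(0),np.degrees(np.arctan2(P[b,1].mean()+40.5,P[b,0].mean()-569)))
    m=((r>126)&(r<150)&(P[:,2]>44)&(P[:,2]<66)).reshape(480,640).astype(np.uint8)
    n,L,s,c=cv2.connectedComponentsWithStats(m)
    for i in range(1,n):
        if s[i,4]>20:
            q=back(d,c[i][0],c[i][1],48)[0]; a=np.degrees(np.arctan2(q[1]+40.5,q[0]-569)); print(s[i,4],c[i],q,a,np.hypot(q[0]-569,q[1]+40.5))
    m=(np.hypot(P[:,0]-674,P[:,1]+211)<45)&(P[:,2]>66)&(P[:,2]<80);print('stake',P[m].mean(0))
E
```

```text
start blue 46 [616.4 -16.5  64.8] 26.805223707506794
53 [367.7 188.1] [696. -85.  48.] -19.323961916965114 134.62144398530597
56 [298.8 221. ] [613.4  86.6  48. ] 70.74975464925019 134.62221631799918
55 [401.6 256.9] [ 524.5 -168.    48. ] -109.23969295710073 135.00358358924944
57 [332.1 290.5] [441.6   3.8  48. ] 160.82138151692394 134.8809467416352
stake [ 673.3 -211.7   70.2]
now blue 54 [600.1 -84.7  64.4] -54.862520785975796
53 [360.1 186.1] [701.1 -66.   48. ] -10.94133973764772 134.5436014148168
55 [296.6 228.7] [594.2  92.   48. ] 79.22933095940931 134.8987412052316
58 [339.9 292.6] [436.4 -15.3  48. ] 169.24688736665476 134.96978956739773
stake [ 675.3 -208.4   70.3]
```

Spokes put the dent at -55.8° and the stake is at about -58.3°, so I'll push another 2.5°.

```bash
python3 - <<'E'
from h import *
np.set_printoptions(precision=2,suppress=True)
a=np.radians(-103.3);u=np.array([np.cos(a),np.sin(a)]);n=np.array([-u[1],u[0]])
q=np.array([569,-40.5])+108*u+45*n; print(q)
st(q[0],q[1],300,-13.3)
E
```

```text
[ 587.95 -155.96]
t 9.35 pos [ 692.03 -215.19  434.96] yang -10.732577145738992 F [ 0.7  -0.67 -0.1 ] gap 0.2659462976661492
need cm [  3.88 -11.33  13.49] wz 2.567422854261009
```

```bash
python3 -m pendant '[{"tx":0.97,"ty":-2.83,"tz":2,"wx":0,"wy":0,"wz":0},{"tx":0.97,"ty":-2.83,"tz":3,"wx":0,"wy":0,"wz":0},{"tx":0.97,"ty":-2.83,"tz":4,"wx":0,"wy":0,"wz":0},{"tx":0.97,"ty":-2.83,"tz":4.5,"wx":0,"wy":0,"wz":0},{"tx":0,"ty":0,"tz":0,"wx":0,"wy":0,"wz":2.6},{"tx":0,"ty":0,"tz":0,"wx":0,"wy":0,"wz":0},{"tx":0,"ty":0,"tz":0,"wx":0,"wy":0,"wz":0},{"tx":0,"ty":0,"tz":0,"wx":0,"wy":0,"wz":0}]'
python3 - <<'E'
from h import *
np.set_printoptions(precision=2,suppress=True)
a=np.radians(-103.3);u=np.array([np.cos(a),np.sin(a)]);n=np.array([-u[1],u[0]])
q=np.array([569,-40.5])+108*u+45*n; print(q)
st(q[0],q[1],196,-13.3)
d=cam('wrist');save(d,'w7.png')
E
```

```text
time_s: 10.35
tool_pos: [588.9, -156.7, 300.7]
tcp_rot: [[0.231, 0.973, 0.002], [0.973, -0.231, -0.001], [-0.0, 0.002, -1.0]]
contact_force: [0.3, 0.0, 0.3]
finger_gap: 0.3
[ 587.95 -155.96]
t 10.35 pos [ 588.94 -156.74  300.74] yang -13.345332991201142 F [0.26 0.03 0.28] gap 0.33477874704053684
need cm [ 0.05 -0.14 10.47] wz -0.04533299120114087
```

View pics/w7.png

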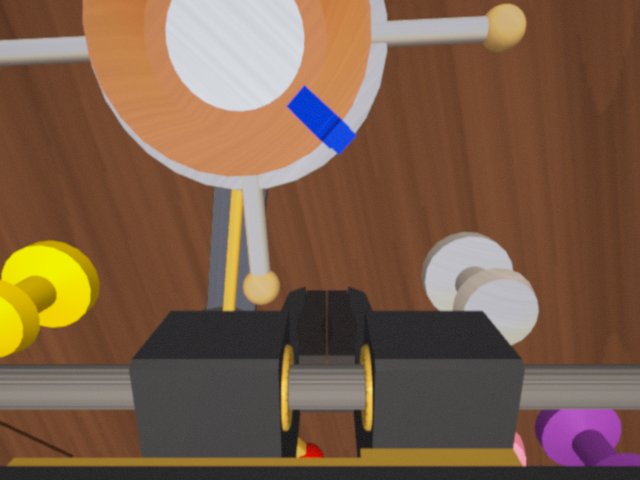

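```bash
python3 -m pendant '[{"tx":0,"ty":0,"tz":2,"wx":0,"wy":0,"wz":0},{"tx":0,"ty":0,"tz":3.5,"wx":0,"wy":0,"wz":0},{"tx":0,"ty":0,"tz":3.5,"wx":0,"wy":0,"wz":0},{"tx":0,"ty":0,"tz":1.5,"wx":0,"wy":0,"wz":0},{"tx":0,"ty":-0.6,"tz":0,"wx":0,"wy":0,"wz":0},{"tx":0,"ty":-0.5,"tz":0,"wx":0,"wy":0,"wz":0},{"tx":0,"ty":0,"tz":0,"wx":0,"wy":0,"wz":0},{"tx":0,"ty":0,"tz":0,"wx":0,"wy":0,"wz":0}]'
python3 m.py -103.3 w8.png
```

```text
time_s: 11.4
tool_pos: [577.9, -153.7, 195.6]
tcp_rot: [[0.231, 0.973, 0.002], [0.973, -0.231, -0.0], [0.0, 0.002, -1.0]]
contact_force: [0.0, -0.5, -0.5]
finger_gap: 0.7
t 11.4 pos [ 577.87 -153.66  195.59] yang -13.341934878302295 F [ 0.03 -0.51 -0.51] gap 0.6859717344910297
need cm [ 0.01 -1.12 -0.04] wz -0.04193487830229792
7077 [601.81 -88.17  64.64]
dent -55.45903868779956
stake 861 [ 661.46 -202.69   67.43] [ 655.04 -208.89   66.01] [ 666.15 -193.23   70.47]
rim fit [570.41 -45.08] 59.529705915549044 17333
```

Push the last 11 mm slowly, wait, then back off and rise.

```bash
python3 -m pendant '[{"tx":0,"ty":-0.4,"tz":0,"wx":0,"wy":0,"wz":0},{"tx":0,"ty":-0.3,"tz":0,"wx":0,"wy":0,"wz":0},{"tx":0,"ty":-0.2,"tz":0,"wx":0,"wy":0,"wz":0},{"tx":0,"ty":-0.2,"tz":0,"wx":0,"wy":0,"wz":0},{"tx":0,"ty":0,"tz":0,"wx":0,"wy":0,"wz":0},{"tx":0,"ty":1,"tz":0,"wx":0,"wy":0,"wz":0},{"tx":0,"ty":1,"tz":-2,"wx":0,"wy":0,"wz":0},{"tx":0,"ty":0,"tz":-6,"wx":0,"wy":0,"wz":0}]'
python3 -m pendant '[{"tx":-1,"ty":2.5,"tz":-6,"wx":0,"wy":0,"wz":0},{"tx":-1,"ty":3,"tz":-6,"wx":0,"wy":0,"wz":0},{"tx":-1,"ty":3,"tz":-4,"wx":0,"wy":0,"wz":0},{"tx":-1,"ty":2,"tz":0,"wx":0,"wy":0,"wz":0},{"tx":0,"ty":0,"tz":0,"wx":0,"wy":0,"wz":0},{"tx":0,"ty":0,"tz":0,"wx":0,"wy":0,"wz":0},{"tx":0,"ty":0,"tz":0,"wx":0,"wy":0,"wz":0},{"tx":0,"ty":0,"tz":0,"wx":0,"wy":0,"wz":0}]'
cat > topm.py <<'E'
from h import *
import sys
np.set_printoptions(precision=1,suppress=True)
V,U=np.mgrid[0:480,0:640]
d=cam('top'); save(d,sys.argv[1])
P=back(d,U.ravel(),V.ravel()); px=d['pixels'].reshape(-1,3).astype(int)
r=np.hypot(P[:,0]-569,P[:,1]+40.5)
b=(px[:,2]>130)&(px[:,0]<60)&(px[:,1]<110)&(r<90)
print('blue',b.sum(),P[b].mean(0),np.degrees(np.arctan2(P[b,1].mean()+40.5,P[b,0].mean()-569)))
m=((r>126)&(r<150)&(P[:,2]>44)&(P[:,2]<66)).reshape(480,640).astype(np.uint8)
n,L,s,c=cv2.connectedComponentsWithStats(m)
for i in range(1,n):
    if s[i,4]>20:
        q=back(d,c[i][0],c[i][1],48)[0]; a=np.degrees(np.arctan2(q[1]+40.5,q[0]-569)); print(s[i,4],c[i],q,'spoke',a,'dent', [round(a+k,1) for k in (-45,45,135,-135,-225)],np.hypot(q[0]-569,q[1]+40.5))
m=(np.hypot(P[:,0]-674,P[:,1]+211)<45)&(P[:,2]>66)&(P[:,2]<80);print('stake',m.sum(),P[m].mean(0))
red=(px[:,0]>150)&(px[:,1]<90)&(px[:,2]<90)&(P[:,2]>30)&(P[:,2]<70)&(np.hypot(P[:,0]-498.5,P[:,1]+224)<110)
if red.sum():
    q=P[red].mean(0); print('red',red.sum(),q,'arm ang',np.degrees(np.arctan2(q[1]+224,q[0]-498.5)))
s=bot.observe(); print(s['time_s'],s['tool_pos'])
E
python3 topm.py t9.png; python3 m.py -103.3 w9.png
```

```text
time_s: 12.45
tool_pos: [586.4, -155.0, 273.3]
tcp_rot: [[0.23, 0.973, -0.005], [0.973, -0.23, 0.001], [-0.001, -0.005, -1.0]]
contact_force: [1.1, 0.2, 0.4]
finger_gap: 0.6
time_s: 13.45
tool_pos: [675.7, -216.3, 426.9]
tcp_rot: [[0.231, 0.973, -0.0], [0.973, -0.231, 0.001], [0.0, -0.001, -1.0]]
contact_force: [-0.5, 0.2, 0.8]
finger_gap: 0.5
blue 56 [598.  -86.   64.6] -57.495438367019
54 [362.2 186.4] [700.4 -71.4  48. ] spoke -13.229816769375093 dent [np.float64(-58.2), np.float64(31.8), np.float64(121.8), np.float64(-148.2), np.float64(-238.2)] 134.9913396033663
54 [297.1 226.4] [599.9  90.6  48. ] spoke 76.74217032501299 dent [np.float64(31.7), np.float64(121.7), np.float64(211.7), np.float64(-58.3), np.float64(-148.3)] 134.73570341905
56 [337.6 292.1] [437.7  -9.6  48. ] spoke 166.77845482934933 dent [np.float64(121.8), np.float64(211.8), np.float64(301.8), np.float64(31.8), np.float64(-58.2)] 134.9217023043862
stake 189 [ 673.5 -211.7   70. ]
13.5 [ 675.8 -216.4  427. ]
t 13.5 pos [ 675.78 -216.42  426.99] yang -13.334094369109147 F [-0.31 -1.05 -0.16] gap 0.1867229656547988
need cm [  3.85 -12.08  23.1 ] wz -0.03409436910914998
795 [602.19 -93.11  61.88]
dent -57.75114315475258
stake 1792 [ 675.7  -212.13   69.59] [ 654.81 -233.     66.01] [ 695.97 -192.45   74.85]
rim fit [570.41 -42.29] 62.0533338975622 2702
```

View pics/w9.png

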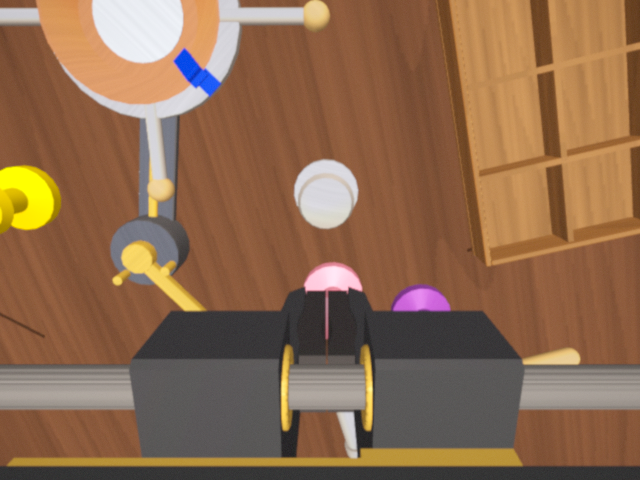

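The dent is at -58.2° and the stake at -58.1 to -58.6°, so they agree. Next is the brake.

```bash
python3 - <<'E'
from h import *
np.set_printoptions(precision=2,suppress=True)
a=np.radians(-61.1);u=np.array([np.cos(a),np.sin(a)]);n=np.array([-u[1],u[0]])
q=np.array([498.5,-224])+60*u+45*n; print(q)
st(q[0],q[1],300,28.9)
E
```

```text
[ 566.89 -254.78]
t 13.55 pos [ 675.82 -216.53  427.05] yang -13.336825390155292 F [-0.31 -0.31  0.51] gap 0.7296558368465884
need cm [-6.24 -9.71 12.71] wz -42.23682539015529
```

```bash
python3 -m pendant '[{"tx":-1.56,"ty":-2.43,"tz":0,"wx":0,"wy":0,"wz":0},{"tx":-1.56,"ty":-2.43,"tz":0,"wx":0,"wy":0,"wz":0},{"tx":-1.56,"ty":-2.43,"tz":0,"wx":0,"wy":0,"wz":0},{"tx":-1.56,"ty":-2.43,"tz":0,"wx":0,"wy":0,"wz":0},{"tx":0,"ty":0,"tz":2,"wx":0,"wy":0,"wz":-8},{"tx":0,"ty":0,"tz":3,"wx":0,"wy":0,"wz":-9},{"tx":0,"ty":0,"tz":3,"wx":0,"wy":0,"wz":-9},{"tx":0,"ty":0,"tz":2,"wx":0,"wy":0,"wz":-8}]'
python3 -m pendant '[{"tx":0,"ty":0,"tz":2.7,"wx":0,"wy":0,"wz":-8.2},{"tx":0,"ty":0,"tz":0,"wx":0,"wy":0,"wz":0},{"tx":0,"ty":0,"tz":0,"wx":0,"wy":0,"wz":0},{"tx":0,"ty":0,"tz":0,"wx":0,"wy":0,"wz":0},{"tx":0,"ty":0,"tz":0,"wx":0,"wy":0,"wz":0},{"tx":0,"ty":0,"tz":0,"wx":0,"wy":0,"wz":0},{"tx":0,"ty":0,"tz":0,"wx":0,"wy":0,"wz":0},{"tx":0,"ty":0,"tz":0,"wx":0,"wy":0,"wz":0}]'
python3 - <<'E'
from h import *
np.set_printoptions(precision=2,suppress=True)
a=np.radians(-61.1);u=np.array([np.cos(a),np.sin(a)]);n=np.array([-u[1],u[0]])
q=np.array([498.5,-224])+60*u+45*n; print(q)
st(q[0],q[1],196,28.9)
d=cam('wrist');save(d,'w10.png')
V,U=np.mgrid[0:480,0:640]; P=back(d,U.ravel(),V.ravel()); px=d['pixels'].reshape(-1,3).astype(int)
red=(px[:,0]>150)&(px[:,1]<90)&(px[:,2]<90)&(P[:,2]>30)&(P[:,2]<70)&(np.hypot(P[:,0]-498.5,P[:,1]+224)<110)
print(red.sum(),P[red].mean(0) if red.sum() else 0)
E
```

```text
time_s: 14.55
tool_pos: [566.6, -254.7, 325.7]
tcp_rot: [[-0.357, 0.934, -0.001], [0.934, 0.357, 0.001], [0.001, -0.001, -1.0]]
contact_force: [0.1, -0.5, 0.2]
finger_gap: 0.5
time_s: 15.55
tool_pos: [567.0, -255.1, 300.0]
tcp_rot: [[-0.482, 0.876, -0.0], [0.876, 0.482, -0.0], [-0.0, -0.0, -1.0]]
contact_force: [0.4, 0.1, 0.3]
finger_gap: 0.3
[ 566.89 -254.78]
t 15.55 pos [ 566.96 -255.11  300.04] yang 28.844228856072366 F [0.39 0.07 0.29] gap 0.25574578552943367
need cm [ 0.03  0.01 10.4 ] wz -0.055771143927632494
918 [ 541.76 -301.03   52.83]
```

View pics/w10.png

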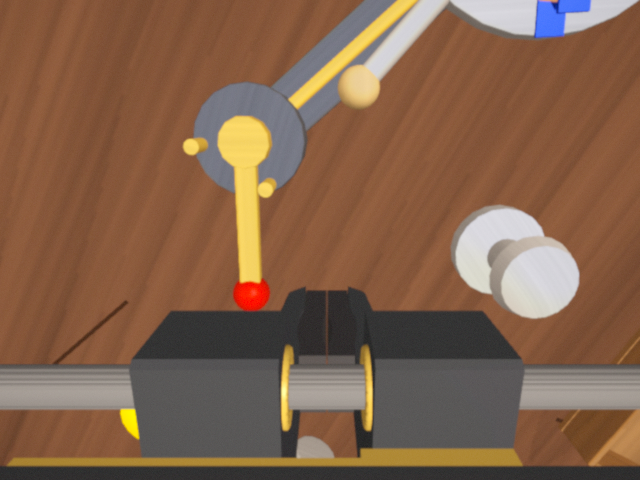

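```bash
python3 -m pendant '[{"tx":0,"ty":0,"tz":2,"wx":0,"wy":0,"wz":0},{"tx":0,"ty":0,"tz":3.5,"wx":0,"wy":0,"wz":0},{"tx":0,"ty":0,"tz":3.5,"wx":0,"wy":0,"wz":0},{"tx":0,"ty":0,"tz":1.4,"wx":0,"wy":0,"wz":0},{"tx":0,"ty":-0.7,"tz":0,"wx":0,"wy":0,"wz":0},{"tx":0,"ty":-0.7,"tz":0,"wx":0,"wy":0,"wz":0},{"tx":0,"ty":-0.5,"tz":0,"wx":0,"wy":0,"wz":0},{"tx":0,"ty":-0.2,"tz":0,"wx":0,"wy":0,"wz":0}]'
python3 -m pendant '[{"tx":-0.18,"ty":-0.53,"tz":0,"wx":0,"wy":0,"wz":5},{"tx":-0.18,"ty":-0.53,"tz":0,"wx":0,"wy":0,"wz":5},{"tx":-0.18,"ty":-0.53,"tz":0,"wx":0,"wy":0,"wz":5},{"tx":-0.18,"ty":-0.53,"tz":0,"wx":0,"wy":0,"wz":5},{"tx":-0.18,"ty":-0.53,"tz":0,"wx":0,"wy":0,"wz":5},{"tx":-0.18,"ty":-0.53,"tz":0,"wx":0,"wy":0,"wz":5},{"tx":-0.18,"ty":-0.53,"tz":0,"wx":0,"wy":0,"wz":5},{"tx":-0.18,"ty":-0.53,"tz":0,"wx":0,"wy":0,"wz":5}]'
python3 - <<'E'
from h import *
np.set_printoptions(precision=2,suppress=True)
a=np.radians(-101.1);u=np.array([np.cos(a),np.sin(a)]);n=np.array([-u[1],u[0]])
q=np.array([498.5,-224])+60*u+23.5*n; print(q)
st(q[0],q[1],196,-11.1)
d=cam('wrist');save(d,'w11.png')
E
```

```text
time_s: 16.6
tool_pos: [548.4, -265.8, 196.9]
tcp_rot: [[-0.482, 0.876, 0.001], [0.876, 0.482, -0.0], [-0.001, 0.001, -1.0]]
contact_force: [-0.2, -0.4, -0.7]
finger_gap: 0.6
time_s: 17.6
tool_pos: [511.3, -287.2, 196.7]
tcp_rot: [[0.196, 0.981, 0.002], [0.981, -0.196, -0.0], [0.0, 0.002, -1.0]]
contact_force: [1.8, 0.1, -0.3]
finger_gap: 0.6
[ 510.01 -287.4 ]
t 17.6 pos [ 511.3  -287.16  196.66] yang -11.279889967820663 F [ 1.8   0.08 -0.33] gap 0.5746396867185818
need cm [-0.05 -0.12  0.07] wz -0.1798899678206638
```

View pics/w11.png

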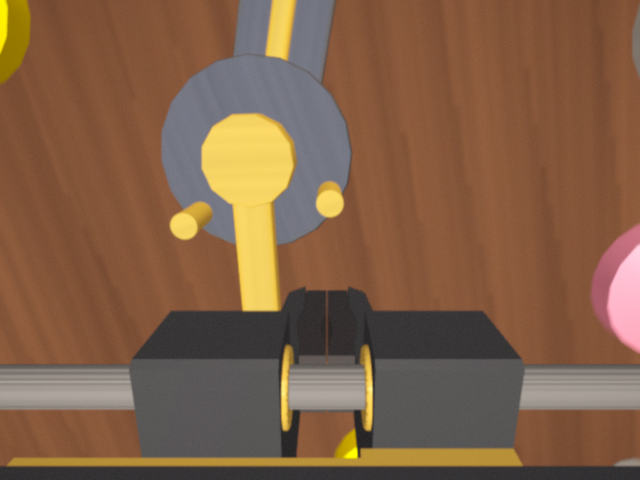

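The lever is following. I'll push another 22° or so, with smaller steps at the end.

```bash
python3 -m pendant '[{"tx":-0.22,"ty":-0.6,"tz":0,"wx":0,"wy":0,"wz":5},{"tx":-0.18,"ty":-0.53,"tz":0,"wx":0,"wy":0,"wz":5},{"tx":-0.18,"ty":-0.53,"tz":0,"wx":0,"wy":0,"wz":5},{"tx":-0.11,"ty":-0.32,"tz":0,"wx":0,"wy":0,"wz":3},{"tx":-0.08,"ty":-0.21,"tz":0,"wx":0,"wy":0,"wz":2},{"tx":-0.08,"ty":-0.21,"tz":0,"wx":0,"wy":0,"wz":2},{"tx":0,"ty":0,"tz":0,"wx":0,"wy":0,"wz":0},{"tx":0,"ty":0,"tz":0,"wx":0,"wy":0,"wz":0}]'
python3 - <<'E'
from h import *
np.set_printoptions(precision=2,suppress=True)
a=np.radians(-124.1);u=np.array([np.cos(a),np.sin(a)]);n=np.array([-u[1],u[0]])
q=np.array([498.5,-224])+60*u+23.5*n; print(q)
st(q[0],q[1],196,-34.1)
d=cam('wrist');save(d,'w12.png')
E
```

```text
time_s: 18.65
tool_pos: [485.2, -287.2, 196.0]
tcp_rot: [[0.547, 0.837, -0.0], [0.837, -0.547, -0.0], [-0.0, -0.0, -1.0]]
contact_force: [0.2, -0.8, 0.4]
finger_gap: 0.3
[ 484.32 -286.86]
t 18.65 pos [ 485.23 -287.2   195.99] yang -33.127677567106915 F [ 0.2 -0.8  0.4] gap 0.31637313412309814
need cm [-0.02 -0.09 -0.  ] wz 0.9723224328930868
```

View pics/w12.png

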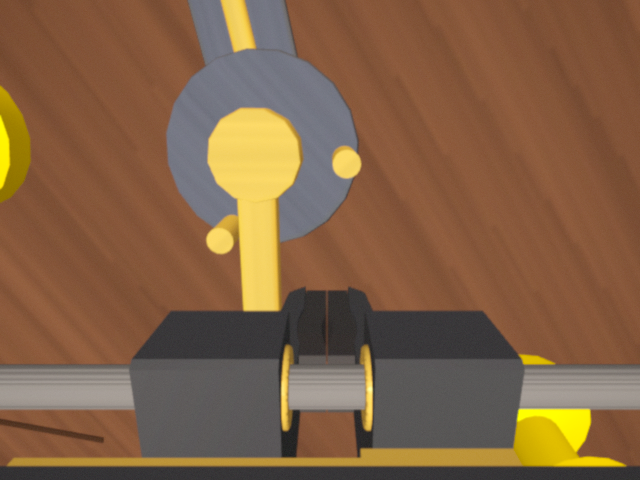

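The arm is almost on the far pin, at about (222,232). I'll press the last few millimetres.

```bash
python3 -m pendant '[{"tx":0,"ty":-0.1,"tz":0,"wx":0,"wy":0,"wz":0},{"tx":0,"ty":-0.1,"tz":0,"wx":0,"wy":0,"wz":0},{"tx":0,"ty":-0.1,"tz":0,"wx":0,"wy":0,"wz":0},{"tx":0,"ty":0,"tz":0,"wx":0,"wy":0,"wz":0},{"tx":0,"ty":0,"tz":0,"wx":0,"wy":0,"wz":0},{"tx":0,"ty":0,"tz":0,"wx":0,"wy":0,"wz":0},{"tx":0,"ty":0,"tz":0,"wx":0,"wy":0,"wz":0},{"tx":0,"ty":0,"tz":0,"wx":0,"wy":0,"wz":0}]'
```

```text
time_s: 19.7
tool_pos: [484.3, -286.4, 196.5]
tcp_rot: [[0.547, 0.837, 0.004], [0.837, -0.547, -0.004], [-0.001, 0.005, -1.0]]
contact_force: [7.3, -4.0, -5.3]
finger_gap: 0.4
```

The force has built to about 8 N, so the lever is at its stop. I'll back off and rise.

```bash
python3 -m pendant '[{"tx":0,"ty":0.8,"tz":0,"wx":0,"wy":0,"wz":0},{"tx":0,"ty":1,"tz":0,"wx":0,"wy":0,"wz":0},{"tx":0,"ty":0,"tz":0,"wx":0,"wy":0,"wz":0},{"tx":0,"ty":0,"tz":-3,"wx":0,"wy":0,"wz":0},{"tx":0,"ty":0,"tz":-5,"wx":0,"wy":0,"wz":0},{"tx":0,"ty":0,"tz":-6,"wx":0,"wy":0,"wz":0},{"tx":0,"ty":0,"tz":-6,"wx":0,"wy":0,"wz":0},{"tx":0,"ty":0,"tz":-2,"wx":0,"wy":0,"wz":0}]'
python3 -m pendant '[{"tx":-5,"ty":0,"tz":0,"wx":0,"wy":0,"wz":0},{"tx":-5,"ty":0,"tz":0,"wx":0,"wy":0,"wz":0},{"tx":-5,"ty":0,"tz":0,"wx":0,"wy":0,"wz":0},{"tx":-2,"ty":2,"tz":0,"wx":0,"wy":0,"wz":0},{"tx":0,"ty":0,"tz":0,"wx":0,"wy":0,"wz":0},{"tx":0,"ty":0,"tz":0,"wx":0,"wy":0,"wz":0},{"tx":0,"ty":0,"tz":0,"wx":0,"wy":0,"wz":0},{"tx":0,"ty":0,"tz":0,"wx":0,"wy":0,"wz":0}]'
python3 topm.py t13.png; python3 -c "
from h import *
save(cam('scene'),'s13.png')"
```

```text
time_s: 20.7
tool_pos: [497.8, -296.1, 419.3]
tcp_rot: [[0.547, 0.837, 0.004], [0.837, -0.547, -0.001], [0.001, 0.004, -1.0]]
contact_force: [0.5, 0.3, -0.4]
finger_gap: 0.5
time_s: 21.7
tool_pos: [422.1, -447.7, 416.0]
tcp_rot: [[0.546, 0.838, 0.0], [0.838, -0.546, 0.001], [0.001, -0.0, -1.0]]
contact_force: [-0.2, -0.3, -0.5]
finger_gap: 0.5
blue 50 [597.6 -84.8  64.1] -57.20516233773031
56 [362.4 186.5] [700.1 -71.7  48. ] spoke -13.3814876940017 dent [np.float64(-58.4), np.float64(31.6), np.float64(121.6), np.float64(-148.4), np.float64(-238.4)] 134.73881514011805
54 [297.1 226.3] [600.1  90.6  48. ] spoke 76.66136343660972 dent [np.float64(31.7), np.float64(121.7), np.float64(211.7), np.float64(-58.3), np.float64(-148.3)] 134.7342818324222
56 [403.1 251.4] [ 538.  -171.9   48. ] spoke -103.2774600542782 dent [np.float64(-148.3), np.float64(-58.3), np.float64(31.7), np.float64(-238.3), np.float64(-328.3)] 135.02185005145495
57 [337.6 292.1] [437.8  -9.7  48. ] spoke 166.80858917519367 dent [np.float64(121.8), np.float64(211.8), np.float64(301.8), np.float64(31.8), np.float64(-58.2)] 134.76789231371973
stake 199 [ 673.9 -211.6   70.1]
red 39 [ 449.6 -297.6   52.5] arm ang -123.56469677490051
21.75 [ 422.  -447.9  416. ]
```

View pics/t13.png

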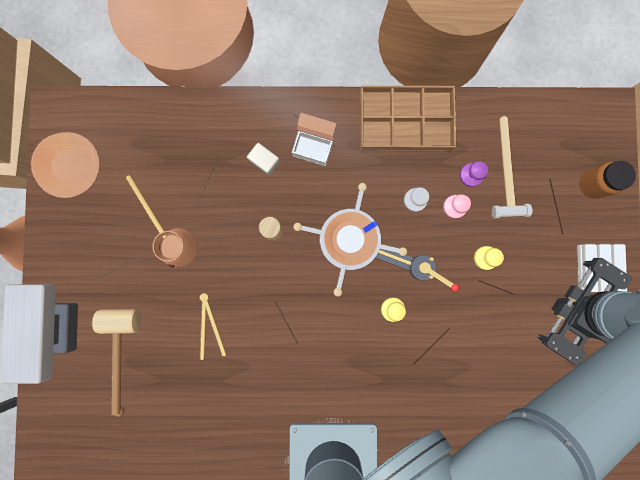

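The top view shows the dent at (370,227) pointing at the stake at (417,199). The lever is over, with the red ball at (455,288), and the loose things are where they were. The arm is clear, so I'll hand in.

```bash
python3 -c "
from bench import bot
print(bot.close_job())"
```

```text
the job is handed in; nothing more can be done
None
```

The dent now points at the steel stake and the brake lever is hard over. I handed the job in at about 22 s; no verdict was reported.

- **Wheel:** I pushed one spoke clockwise through about 84° with the closed fingertips. A first pass left it 2.5° short, so I added a small nudge.
- **Brake:** I then pushed the lever over until the force built to about 8 N at the far stop, and withdrew.

**Last checks, from the top camera:**

| What | Measured | Target |
|---|---|---|
| Dent direction, from all four spoke balls | -58.2° to -58.4° | stake at about -58.5° (tolerance about 4.6°) |
| Dent direction, from the chalk stripe alone | -57.2° | same |
| Brake lever swing | 62.5° (about 1.09 rad) | at least 1.0 rad |

- **Stripe reading:** it disagrees with the spokes by about 1°. I trusted the spokes, since the stripe is only about 50 pixels; either reading is within tolerance.
- **Loose things and contacts:** by eye, the loose things are where they started. The contact forces I read between moves stayed small. The arm was well clear when I handed in.

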